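# Lock the tablet counter's hopper with its ratchet handle

## Robot

A 6-joint arm with a two-finger parallel gripper is mounted at the origin on the work surface. World frame = base frame: x ahead of the robot, y to its left, z up, the work surface at z = 0. Lengths are in m, angles in rad, forces in N, time in s.
With the tool pointing down it reaches from about 0.3 to 0.85 m from the base axis. Payload 5.4 kg.
Tool frame: the origin (TCP) lies on the mounting face of the last link; the fingertips stand 173 mm ahead of it and the grasp point (between the pads) lies 155 mm ahead of it; z points along the fingers, y is the line along which they close (so a half turn about z gives the same grasp; the last joint's range is limited). The gripper opens to 85 mm and grips with 20 to 120 N. Pads are 22 mm wide; open, the fingers measure 114 mm over their backs; the gripper's body (76 mm by 85 mm) begins 54 mm behind the grasp point. The pads swing forward as they close: fully open they stand 13 mm farther back than shut.
Start: joints at [-1.411, 0.158, 1.597, -0, 1.386, -0.21], TCP at [0.208, -0.536, 0.405] pointing down, gripper open.
Joint ranges: [-2.91, 2.91], [-0.94, 2.29], [0.18, 2.7], [-1.29, 4.43], [0.17, 2.64], [-3, 3]. Speed limits (rad/s): [2.57, 2.57, 3.14, 3.14, 3.14, 3.14].

## Interface

Orientations are given as [roll, pitch, yaw] about the fixed x, y, z axes, in that order (R = Rz(yaw) Ry(pitch) Rx(roll)).
In Python, from plant import get_state, grab_frame, job_done gives the robot as it stands. The module is installed in compiled form; this text tells all that it offers.
- The arm moves only by the tool carry_out, never from a script. Its argument "rows" is a list of rows, each an object of numbers: "dx", "dy", "dz": the shift along the tool's x, y, z in cm; "roll": the turn about the tool's z in rad. In form: [{"dx": .., "dy": .., "dz": .., "roll": ..}, ...]. A call has exactly 10 rows; each row shifts and turns the commanded pose from where the row before left it, along the tool's axes as they then stand; what a row does not reach is not made up. A row lasts 1/12 s, in which the tool goes at most 41.7 mm and 7.16 degrees, less where a joint would pass 70% of its speed; a pose out of reach is approached as far as the arm can. A call with a gripper value outside its range is refused whole. "jaw" is the opening, from -1 (shut) to 1 (fully open), set as the call begins (left out, the last holds). The fingers move at their own pace and stop on an object; "newtons" is the grip in N (left out, the last holds). Time passes only in rows, so rows that do not move let the fingers close, or fill a call up. It gives the time, the measured TCP pose, the force, the opening and the grip force at its end, in the units of the state.
- get_state(): the state, without advancing time (a new reading comes with each control period).
- grab_frame(name): name is "side" or "top"; returns a dict with "color" (384x512x3 uint8, blue, green, red), "fx", "fy", "cx", "cy" (pixels), "rvec" (rotation vector, rad) and "tvec" (3), from world to camera coordinates, as OpenCV has them. Camera axes: x right, y down, z forward; pixel columns grow to the right and rows downward; lengths in m; the calibration is good to about 2 mm. A picture is of the moment at which its call begins. There is no depth.
- job_done(): hands the job in; it is judged then, once.
The state is a dict: "time": time; "joint_pos": joint angles; "qvel": joint speeds; "joint_efforts": joint torques, N m; "ee_pos": TCP position; "orientation": TCP orientation; "wrist_force": force on the tool from outside, world axes, zero at the start; "torque": the same for the moment, N m; "gripper_width": finger opening in m; "gripper_force": force on a finger pad.
Only numpy, scipy, OpenCV 4.12 (cv2) and the standard library are available. Lean on these libraries where they do the work, as an engineer would, in place of code of your own. Each camera call takes 0.05 s, during which the arm holds its last target. There are 200 camera calls.

## Task

Lock the clear hopper onto the tablet counting machine: flip the orange direction tab on the ratchet handle over to the tightening side, then swing the handle back and forth so that the hopper turns clockwise (seen from above) until its red lug is pressed snug against the screw of the blue stop (about 13 N of push at the black handle knob), without over-tightening it. Drive the hopper only through the handle, leave the tab on the tightening side, let go, and leave the tub, scoop and pill popper where they are.

Things in the scene. Friction and masses are not known exactly. Their poses are not given: they have to be found in the camera images.
- machine: beige tablet counting machine, fixed, box 280 x 200 x 120 mm high (from 160 mm behind to 120 mm ahead of the hopper axis along its x). Origin: on the counter under the vertical hopper axis, about which hopper, collar and handle turn. x: middle direction of the ratchet handle's swing, z up. Black speed knob (not used) on the deck near a rear corner.
- collar: clear hopper, 90 mm across, top 221 mm above counter, one piece with a toothed collar (24 teeth). Origin on the hopper axis 136 mm above counter; x points through its red lug (12 mm wide, out to 58 mm from the axis, 121-135 mm above counter). Tightens clockwise from above, friction 0.35 N m, stays where left; 1.3 to 2.3 rad to go at the start, several strokes.
- stop: blue block on the deck, 38 to 58 mm from the hopper axis, with a round-nosed steel set screw standing 1 to 11 mm out of its face (adjusted differently each run, not measured): the lug meets the screw, rigidly, 0.02 to 0.23 rad before the collar's x axis would coincide with the stop's x axis, to be found by feel. Origin on the hopper axis 136 mm above the counter; its angle varies too.
- handle (a joint): steel ratchet handle's angle about the hopper axis, rad, counter-clockwise from above positive, 0 along the machine's x; hard ends -0.6 and 0.6; friction 0.35 N m, stays where left. Tab on tightening side: carries the collar when swung clockwise (after up to 15 degrees of lost motion), clicks back freely counter-clockwise. Handle plus collar take about 5 N at the knob.
- knob (a point): centre of the top face of the upright round black knob at the handle's end, 140 mm from the hopper axis, 20 mm diameter, 47 mm tall, top 207 mm above the counter, standing on the bar (22 mm wide, top 160 mm above counter). It does not spin. Snug is a steady clockwise push of 12 to 15 N here, square to the handle; above about 18 N is over-tightened.
- tab (a joint): angle of the orange direction tab against the handle, rad, counter-clockwise from above positive; -0.42 tightening side, +0.42 loosening side (hard ends); starts on the loosening side. Stays where left (friction 0.065 N m, about 2 N at its post, less than moves the handle).
- tab_tip (a point): centre of the top face of the tab's upright orange post, 10 mm diameter, from 168 to 193 mm above the counter. It turns at 36 mm radius about a pivot on the handle's centre line 52 mm from the hopper axis: about 87 mm from that axis, 15 mm to the counter-clockwise side of the centre line when loosening, 15 mm to the clockwise side when tightening.
- tub: squat white tub, 90 mm diameter, 60 mm tall, loose on the counter; origin centre of its underside. Bystander.
- scoop: stainless pill scoop, 165 mm long, loose on the counter; origin on the underside where the bowl meets the handle. Bystander.
- popper: yellow plastic pet pill popper, 180 mm long, lying loose on the counter; origin on the underside near its middle. Bystander.

How it is judged:
On the way, in this order (a step that is already met when the one before it is completed fails the run):
1. the direction tab is flipped over to the tightening side (below -0.25 rad) (value of joint tab below -0.25 rad), for 0.1 s.
2. the lug is pressed snug against the stop's screw: at least 18 N at the lug for 0.2 s, tab still on the tightening side (contact force between collar and stop above 18 N and value of joint tab below -0.25 rad), for 0.2 s.
At the end, for the whole second after the job is handed in: The red lug has been pressed on the blue stop's screw with at least 18 N at the lug and stays there (collar within 0.25 rad of the stop's x axis), the tab is on the tightening side (below -0.25 rad), hopper and handle are at rest and let go (angle between the x axis of collar and the x axis of stop, either way round below 0.25 rad and value of joint tab below -0.25 rad and angular speed of collar below 0.05 rad/s and velocity of joint handle between -0.05 and 0.05 rad/s); the robot touches nothing.
It fails at once if the lug is over-tightened: more than 55 N between lug and stop (contact force between collar and stop above 55 N).
It fails at once if the robot pushes the hopper or its collar directly (more than 3 N) (contact force between any of the arm, the fingers and collar above 3 N).
It fails at once if the tub, scoop or pill popper is moved more than 30 mm (distance of any of tub, scoop, popper from where it was at the start of the episode above 0.03 m).
It also fails if it takes over 72 s, if anything falls off the work surface, if the arm or the gripper's body presses on something with over 40 N, if the wrist force passes 120 N, or if a joint passes its speed limit or range.

## Working session

There is one attempt and no reset: what is moved stays moved. The work goes in short steps, Python scripts to look and compute and a tool call to move; the robot and the scene stay as the last step left them, time stands still between calls to the robot, and variables do not carry over. Pictures are saved under pics/ and viewed, at most 10 in all, crops included, and the job is handed in when it is done.

Besides the shell and the picture viewer there is one more tool, called after "Emit:" as name(argument=value, ...), one argument or row to a line, values as JSON. carry_out: Moves the arm, as the interface text tells. Its arguments: {"type":"object","properties":{"rows":{"type":"array"},"jaw":{"type":"number"},"newtons":{"type":"number"}},"required":["rows"]}

```bash
mkdir -p pics
python3 - <<'E'
from plant import *
import cv2
print(get_state())
for n in("side","top"):
    f=grab_frame(n); cv2.imwrite(f"pics/{n}0.png",f["color"]); print({k:v for k,v in f.items() if k!="color"})
E
```

```text
{'time': 0.0, 'joint_pos': array([-1.41107414e+00,  1.59060872e-01,  1.59825045e+00,  2.06428887e-05,
        1.38618532e+00, -2.10081584e-01]), 'qvel': array([-9.98908294e-04,  1.45038109e-03, -4.29048646e-05, -7.57445391e-04,
        5.90952390e-04, -6.69054802e-04]), 'joint_efforts': array([-2.78399806e-03, -3.95996153e+01, -3.31435525e+01, -4.64324312e-04,
        8.44435621e-03,  8.32888617e-06]), 'ee_pos': array([ 0.20777083, -0.53584909,  0.40370082]), 'orientation': array([-3.13973476e+00, -4.16894670e-04,  3.69799571e-01]), 'wrist_force': array([-0.35910667, -0.39691784, -0.15429639]), 'torque': array([ 0.03459959,  0.02469324, -0.0486222 ]), 'gripper_force': 0.0, 'gripper_width': 0.08521864545276321}
{'fx': 473.01048859687427, 'fy': 473.01048859687427, 'cx': 250.8395858519398, 'cy': 191.7107077428822, 'rvec': array([ 0.87086859, -2.66681142,  0.90325895]), 'tvec': array([0.4201651 , 0.31624891, 0.95074373])}
{'fx': 496.66707208000867, 'fy': 496.66707208000867, 'cx': 257.678894247634, 'cy': 190.4957533325091, 'rvec': array([ 2.19944929, -2.15984287,  0.06155459]), 'tvec': array([0.00456057, 0.51592189, 1.16325941])}
```

View pics/top0.png

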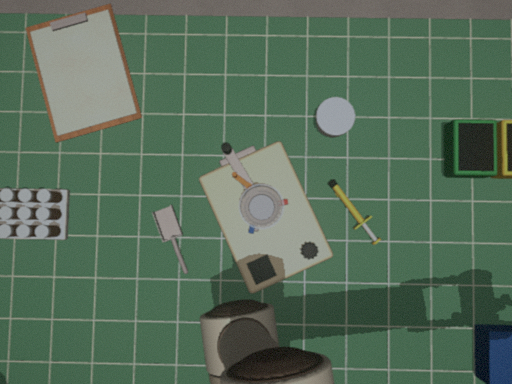

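View pics/side0.png

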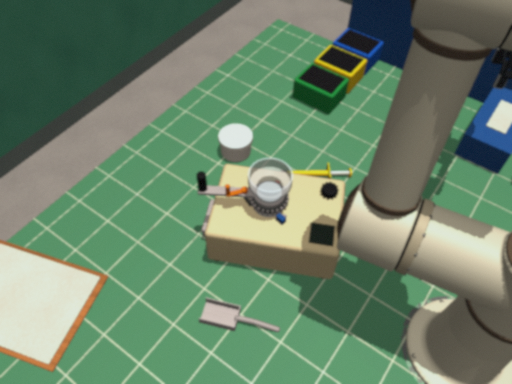

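The top view shows the knob at about (227,148), the orange tab at (241,180), the hopper axis near (261,206), the red lug at (285,202) and the blue stop at (252,230). The side view shows the knob at (202,182) and the tab at (237,191). Next I'll turn these into positions.

```bash
cat > h.py <<'E'
from plant import *
import cv2, numpy as np
def ray(f,px,z):
    R=cv2.Rodrigues(f["rvec"])[0]; c=-R.T@f["tvec"]
    d=R.T@np.array([(px[0]-f["cx"])/f["fx"],(px[1]-f["cy"])/f["fy"],1]); return c+d*(z-c[2])/d[2]
def blob(f,lo,hi,roi):
    x0,y0,x1,y1=roi; h=cv2.cvtColor(f["color"][y0:y1,x0:x1],cv2.COLOR_BGR2HSV)
    m=cv2.inRange(h,np.array(lo),np.array(hi)); n,l,s,c=cv2.connectedComponentsWithStats(m)
    if n<2: return None
    i=1+np.argmax(s[1:,4]); return c[i]+[x0,y0],s[i,2:5], l==i
E
python3 - <<'E'
from h import *
f=grab_frame("top"); g=grab_frame("side")
def show(n,fr,lo,hi,roi,zs):
    b=blob(fr,lo,hi,roi)
    print(n,b and (b[0].round(1),b[1],[ray(fr,b[0],z).round(4) for z in zs]))
R=(195,130,300,250)
show("knob top",f,(0,0,0),(180,255,60),(210,135,245,165),[.207,.18])
show("tab",f,(5,150,120),(22,255,255),R,[.193,.168])
show("lug",f,(0,120,80),(4,255,255),R,[.135,.128]);show("lug2",f,(172,100,80),(180,255,255),R,[.135])
show("stop",f,(100,120,50),(130,255,255),R,[.14])
show("knob side",g,(0,0,0),(180,255,60),(190,165,215,200),[.207,.183])
show("tab side",g,(5,150,120),(22,255,255),(200,170,260,210),[.193,.17])
c=cv2.resize(f["color"][130:270,190:340],None,fx=4,fy=4,interpolation=cv2.INTER_CUBIC)
d=cv2.resize(g["color"][150:240,180:305],None,fx=4,fy=4,interpolation=cv2.INTER_CUBIC)
d=cv2.copyMakeBorder(d,0,0,0,100,0)
o=np.zeros((560,800,3),np.uint8); o[:, :600]=c
cv2.imwrite("pics/t1.png",c); cv2.imwrite("pics/s1.png",d)
# machine top face
h=cv2.cvtColor(f["color"],cv2.COLOR_BGR2HSV)
E
```

```text
knob top (array([226.1, 148. ]), array([ 9, 11, 72], dtype=int32), [array([0.5871, 0.0764, 0.207 ]), array([0.5912, 0.0786, 0.18  ])])
tab (array([235., 174.]), array([1, 1, 1], dtype=int32), [array([0.5364, 0.0582, 0.193 ]), array([0.5389, 0.0597, 0.168 ])])
lug (array([285.5, 201.5]), array([2, 4, 8], dtype=int32), [array([ 0.4851, -0.0476,  0.135 ]), array([ 0.4854, -0.0479,  0.128 ])])
lug2 None
stop (array([251.1, 229.7]), array([3, 4, 9], dtype=int32), [array([0.4238, 0.0246, 0.14  ])])
knob side (array([201.5, 181.3]), array([  8,  19, 125], dtype=int32), [array([0.5755, 0.0926, 0.207 ]), array([0.5893, 0.079 , 0.183 ])])
tab side (array([237.4, 191.6]), array([20,  9, 86], dtype=int32), [array([0.5089, 0.0623, 0.193 ]), array([0.5198, 0.0486, 0.17  ])])
```

View pics/t1.png

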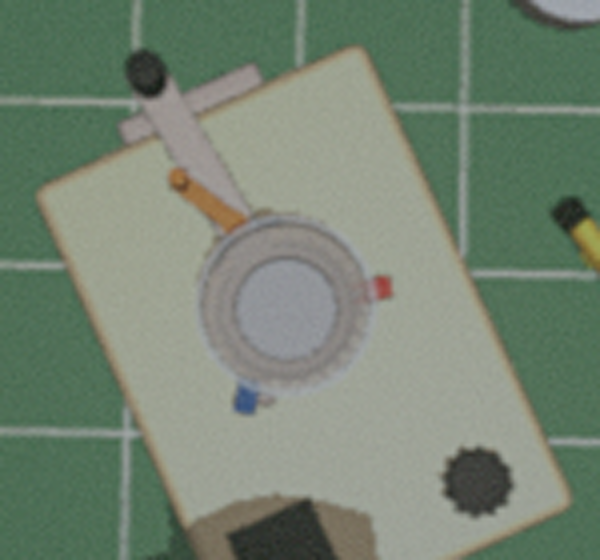

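View pics/s1.png

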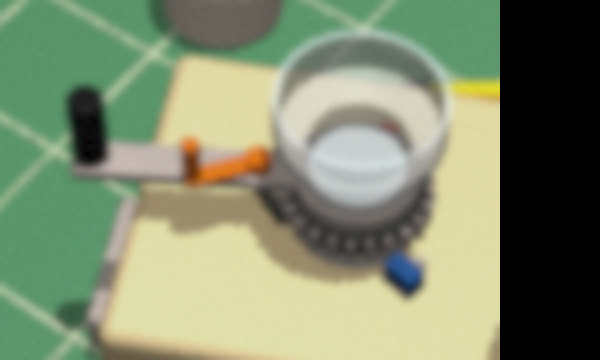

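The crops put the knob's mid-height at crop (147,72), the tab post top at (179,177), the hopper rim centre near (287,303), and the deck corners at (38,190), (360,47) and (570,505). The lug is on the right at (380,288). The stop is at (245,400), with its screw at (265,400) on the lug-approach side.

Run:
```python
from h import *
f=grab_frame("top")
P=lambda x,y,z: ray(f,(190+x/4-.4,130+y/4-.4),z)[:2]
a,b,c=P(38,190,.12),P(360,47,.12),P(570,505,.12)
print("corners",a,b,c,np.linalg.norm(a-b),np.linalg.norm(b-c))
ux=(b-c)/np.linalg.norm(b-c); print("yaw",np.arctan2(ux[1],ux[0]), "ab yaw",np.arctan2(*(a-b)[::-1])-np.pi/2)
print("axis from deck",(a+b)/2-.12*ux,"rim",P(287,303,.221))
A=((a+b)/2-.12*ux+P(287,303,.221))/2
for n,p in dict(knob=P(147,72,.185),tab=P(179,177,.193),lug=P(382,288,.135),stop=P(245,400,.14),screw=P(265,400,.13)).items():
    d=p-A; print(n,p.round(4),np.hypot(*d).round(4),np.arctan2(d[1],d[0]).round(3))
```

```text
corners [0.53566537 0.14075877] [ 0.61720726 -0.03338342] [ 0.37075508 -0.14998135] 0.19228776228602595 0.2726421714395655
yaw 0.44190161500086683 ab yaw 0.4379256480053564
axis from deck [0.46796351 0.00236857] rim [0.47252938 0.00339802]
knob [0.5914 0.0777] 0.1424 0.553
tab [0.5366 0.0595] 0.0873 0.707
lug [ 0.4849 -0.0467] 0.0517 -1.284
stop [0.4239 0.0252] 0.0514 2.693
screw [0.424  0.0148] 0.0477 2.89
```

Emit:
carry_out(
  rows=[
    {"dx":2.6,"dy":-2.3,"dz":-1.0},
    {"dx":2.6,"dy":-2.3,"dz":-1.0},
    {"dx":2.6,"dy":-2.3,"dz":-1.0},
    {"dx":2.6,"dy":-2.3,"dz":-1.0},
    {"dx":2.6,"dy":-2.3,"dz":-1.0},
    {"dx":2.6,"dy":-2.3},
    {"dx":2.6,"dy":-2.3},
    {"dx":2.6,"dy":-2.3},
    {"dx":2.6,"dy":-2.3},
    {"dx":2.6,"dy":-2.3},
  ],
  jaw=-1,
  newtons=60,
)

```text
validation failed for argument at $.ro...
```

Emit:
carry_out(
  rows=[
    {"dx":2.6,"dy":-2.3},
    {"dx":2.6,"dy":-2.3},
    {"dx":2.6,"dy":-2.3},
    {"dx":2.6,"dy":-2.3},
    {"dx":2.6,"dy":-2.3},
    {"dx":2.6,"dy":-2.3},
    {"dx":2.6,"dy":-2.3},
    {"dx":2.6,"dy":-2.3},
    {"roll":-0.09},
    {"roll":-0.085},
  ],
)

```text
validation failed for argument at $.ro...
```

Emit:
carry_out(
  rows=[
    {"dx":2.6,"dy":-2.3,"dz":-1.0,"roll":0},
    {"dx":2.6,"dy":-2.3,"dz":-1.0,"roll":0},
    {"dx":2.6,"dy":-2.3,"dz":-1.0,"roll":0},
    {"dx":2.6,"dy":-2.3,"dz":-1.0,"roll":0},
    {"dx":2.6,"dy":-2.3,"dz":-1.0,"roll":0},
    {"dx":2.6,"dy":-2.3,"dz":0,"roll":0},
    {"dx":2.6,"dy":-2.3,"dz":0,"roll":0},
    {"dx":2.6,"dy":-2.3,"dz":0,"roll":0},
    {"dx":2.6,"dy":-2.3,"dz":0,"roll":0},
    {"dx":2.6,"dy":-2.3,"dz":0,"roll":0},
  ],
  jaw=-1,
  newtons=60,
)

```text
time: 1.08
ee_pos: [0.3674, -0.226, 0.4548]
orientation: [3.141, -0.0, 0.369]
wrist_force: [-0.4, 0.1, 0.1]
gripper_width: -0.0
gripper_force: 0.0
```

Emit:
carry_out(
  rows=[
    {"dx":2.85,"dy":-2.63,"dz":0,"roll":0},
    {"dx":2.85,"dy":-2.63,"dz":0,"roll":0},
    {"dx":2.85,"dy":-2.63,"dz":0,"roll":0},
    {"dx":2.85,"dy":-2.63,"dz":0,"roll":0},
    {"dx":2.85,"dy":-2.63,"dz":0,"roll":0},
    {"dx":2.85,"dy":-2.63,"dz":0,"roll":0},
    {"dx":2.85,"dy":-2.63,"dz":0,"roll":0},
    {"dx":2.85,"dy":-2.63,"dz":0,"roll":0},
    {"dx":2.85,"dy":-2.63,"dz":0,"roll":0},
    {"dx":0,"dy":0,"dz":0,"roll":-0.1},
  ],
)

```text
time: 1.92
ee_pos: [0.5219, 0.0908, 0.4541]
orientation: [-3.139, -0.001, 0.475]
wrist_force: [0.1, -0.2, 0.0]
gripper_width: -0.0002
gripper_force: 0.0
```

Emit:
carry_out(
  rows=[
    {"dx":0,"dy":0,"dz":2,"roll":-0.075},
    {"dx":0,"dy":0,"dz":2,"roll":0},
    {"dx":0,"dy":0,"dz":2,"roll":0},
    {"dx":0,"dy":0,"dz":2,"roll":0},
    {"dx":0,"dy":0,"dz":1,"roll":0},
    {"dx":0,"dy":0,"dz":1,"roll":0},
    {"dx":0,"dy":0,"dz":0.7,"roll":0},
    {"dx":0,"dy":0,"dz":0,"roll":0},
    {"dx":0,"dy":0,"dz":0,"roll":0},
    {"dx":0,"dy":0,"dz":0,"roll":0},
  ],
)

```text
time: 2.75
ee_pos: [0.5211, 0.0857, 0.3489]
orientation: [3.14, -0.002, 0.545]
wrist_force: [-0.5, 0.0, 0.2]
gripper_width: -0.0
gripper_force: 0.0
```

Run:
```python
from h import *
f=grab_frame("top"); g=grab_frame("side")
c=cv2.resize(f["color"][110:260,190:340],None,fx=3,fy=3,interpolation=cv2.INTER_CUBIC)
d=cv2.resize(g["color"][100:250,170:286],None,fx=3,fy=3,interpolation=cv2.INTER_CUBIC)
cv2.imwrite("pics/a.png",np.hstack([c,d])[:, :800])
```

```text
(no output)
```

View pics/a.png

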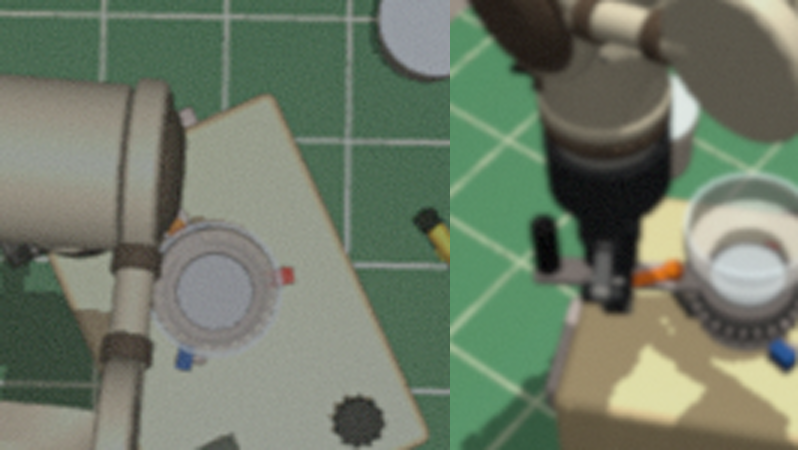

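The closed fingers stand on the counter-clockwise side of the post, between knob and hopper and at post height. I'll sweep clockwise.

Emit:
carry_out(
  rows=[
    {"dx":0,"dy":0.4,"dz":0.2,"roll":0},
    {"dx":0,"dy":0.4,"dz":0,"roll":0},
    {"dx":0,"dy":0.4,"dz":0,"roll":0},
    {"dx":0,"dy":0.4,"dz":0,"roll":0},
    {"dx":0,"dy":0.3,"dz":0,"roll":0},
    {"dx":0,"dy":0.3,"dz":0,"roll":0},
    {"dx":0,"dy":0.3,"dz":0,"roll":0},
    {"dx":0,"dy":0.3,"dz":0,"roll":0},
    {"dx":0,"dy":0,"dz":0,"roll":0},
    {"dx":0,"dy":0,"dz":0,"roll":0},
  ],
)

```text
time: 3.68
ee_pos: [0.5352, 0.0613, 0.3456]
orientation: [3.141, 0.001, 0.545]
wrist_force: [0.0, -0.4, -0.3]
gripper_width: -0.0002
gripper_force: 0.0
```

Emit:
carry_out(
  rows=[
    {"dx":0,"dy":0.2,"dz":0,"roll":0},
    {"dx":0,"dy":0.2,"dz":0,"roll":0},
    {"dx":0,"dy":0.2,"dz":0,"roll":0},
    {"dx":0,"dy":0.2,"dz":0,"roll":0},
    {"dx":0,"dy":0.1,"dz":0,"roll":0},
    {"dx":0,"dy":0.1,"dz":0,"roll":0},
    {"dx":0,"dy":0.1,"dz":0,"roll":0},
    {"dx":0,"dy":0,"dz":0,"roll":0},
    {"dx":0,"dy":0,"dz":0,"roll":0},
    {"dx":0,"dy":0,"dz":0,"roll":0},
  ],
)

```text
time: 4.52
ee_pos: [0.5408, 0.0524, 0.3454]
orientation: [-3.141, 0.001, 0.545]
wrist_force: [-3.9, 1.3, -1.4]
gripper_width: -0.0003
gripper_force: 1.6
```

Emit:
carry_out(
  rows=[
    {"dx":0,"dy":0.1,"dz":0,"roll":0},
    {"dx":0,"dy":0.1,"dz":0,"roll":0},
    {"dx":0,"dy":0.1,"dz":0,"roll":0},
    {"dx":0,"dy":0.1,"dz":0,"roll":0},
    {"dx":0,"dy":0.1,"dz":0,"roll":0},
    {"dx":0,"dy":0.1,"dz":0,"roll":0},
    {"dx":0,"dy":0.1,"dz":0,"roll":0},
    {"dx":0,"dy":0.1,"dz":0,"roll":0},
    {"dx":0,"dy":0,"dz":0,"roll":0},
    {"dx":0,"dy":0,"dz":0,"roll":0},
  ],
)

```text
time: 5.35
ee_pos: [0.5442, 0.0463, 0.3451]
orientation: [-3.138, 0.003, 0.545]
wrist_force: [-7.9, 5.4, 1.1]
gripper_width: -0.0002
gripper_force: 4.3
```

Run:
```python
from h import *
f=grab_frame("top"); g=grab_frame("side")
c=cv2.resize(f["color"][110:260,190:340],None,fx=3,fy=3,interpolation=cv2.INTER_CUBIC)
d=cv2.resize(g["color"][150:225,180:238],None,fx=6,fy=6,interpolation=cv2.INTER_CUBIC)
cv2.imwrite("pics/b.png",np.hstack([c,d])[:, :800])
```

```text
(no output)
```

View pics/b.png

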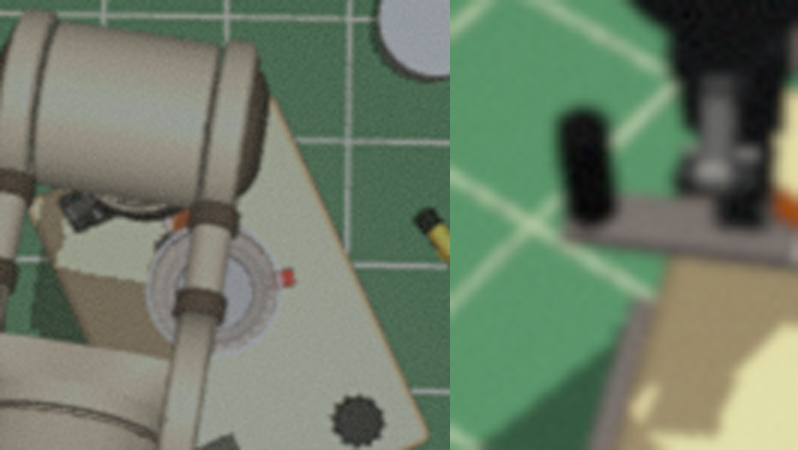

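Emit:
carry_out(
  rows=[
    {"dx":0,"dy":-0.7,"dz":0,"roll":0},
    {"dx":0,"dy":-0.8,"dz":0,"roll":0},
    {"dx":0,"dy":0,"dz":-2,"roll":0},
    {"dx":0,"dy":0,"dz":-3,"roll":0},
    {"dx":0,"dy":-1,"dz":-3,"roll":0},
    {"dx":0,"dy":-3,"dz":-2,"roll":0},
    {"dx":0,"dy":-4,"dz":0,"roll":0},
    {"dx":0,"dy":-4,"dz":0,"roll":0},
    {"dx":0,"dy":0,"dz":0,"roll":0},
    {"dx":0,"dy":0,"dz":0,"roll":0},
  ],
  jaw=0.2,
)

```text
time: 6.28
ee_pos: [0.4747, 0.1623, 0.4468]
orientation: [3.139, -0.003, 0.548]
wrist_force: [0.5, -0.5, 0.1]
gripper_width: 0.0509
gripper_force: 0.0
```

Run:
```python
from h import *
f=grab_frame("top"); g=grab_frame("side")
b=blob(g,(0,0,0),(180,255,60),(190,165,215,203)); print("knob",b[0],b[1],ray(g,b[0],.183))
b=blob(g,(5,150,120),(22,255,255),(200,170,260,215)); print("tab",b[0],b[1],ray(g,b[0],.17))
c=cv2.resize(f["color"][110:260,190:340],None,fx=3,fy=3,interpolation=cv2.INTER_CUBIC)
d=cv2.resize(g["color"][150:225,180:238],None,fx=6,fy=6,interpolation=cv2.INTER_CUBIC)
cv2.imwrite("pics/c.png",np.hstack([c,d])[:, :800])
```

```text
knob [204.9787234  177.10638298] [ 24  38 470] [0.59062276 0.06602674 0.183     ]
tab [238.01204819 184.6746988 ] [19 16 83] [0.5296568  0.03337037 0.17      ]
```

View pics/c.png

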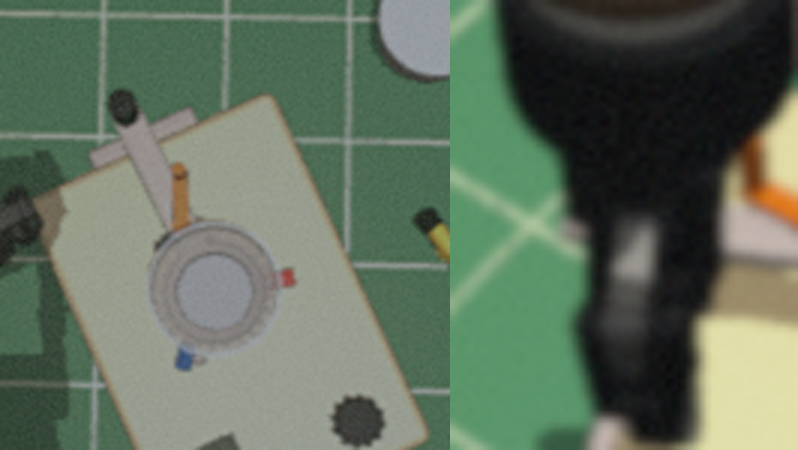

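The tab has flipped: in the top crop the post (179,170) is on the clockwise side of the bar, and the knob is at (124,106), which puts the handle at about 0.475 rad world. Next I'll grasp the knob.

Emit:
carry_out(
  rows=[
    {"dx":1.06,"dy":2.87,"dz":0,"roll":0},
    {"dx":1.06,"dy":2.87,"dz":0,"roll":0},
    {"dx":1.06,"dy":2.87,"dz":0,"roll":0},
    {"dx":1.06,"dy":2.87,"dz":0,"roll":0},
    {"dx":1.06,"dy":2.87,"dz":0,"roll":0.073},
    {"dx":0,"dy":0,"dz":1,"roll":0},
    {"dx":0,"dy":0,"dz":2,"roll":0},
    {"dx":0,"dy":0,"dz":1,"roll":0},
    {"dx":0,"dy":0,"dz":0,"roll":0},
    {"dx":0,"dy":0,"dz":0,"roll":0},
  ],
  jaw=0.4,
)

```text
time: 7.22
ee_pos: [0.5946, 0.0654, 0.405]
orientation: [-3.141, 0.001, 0.471]
wrist_force: [-0.3, -0.5, 0.9]
gripper_width: 0.0602
gripper_force: 0.0
```

Emit:
carry_out(
  rows=[
    {"dx":0,"dy":0,"dz":1,"roll":0},
    {"dx":0,"dy":0,"dz":1,"roll":0},
    {"dx":0,"dy":0,"dz":1,"roll":0},
    {"dx":0,"dy":0,"dz":1,"roll":0},
    {"dx":0,"dy":0,"dz":1,"roll":0},
    {"dx":0,"dy":0,"dz":1,"roll":0},
    {"dx":0,"dy":0,"dz":0,"roll":0},
    {"dx":0,"dy":0,"dz":0,"roll":0},
    {"dx":0,"dy":0,"dz":0,"roll":0},
    {"dx":0,"dy":0,"dz":0,"roll":0},
  ],
)

```text
time: 8.05
ee_pos: [0.5951, 0.0657, 0.3465]
orientation: [3.141, -0.001, 0.472]
wrist_force: [-0.1, -0.5, -0.2]
gripper_width: 0.0595
gripper_force: 0.0
```

Emit:
carry_out(
  rows=[
    {"dx":0,"dy":0,"dz":0,"roll":0},
    {"dx":0,"dy":0,"dz":0,"roll":0},
    {"dx":0,"dy":0,"dz":0,"roll":0},
    {"dx":0,"dy":0,"dz":0,"roll":0},
    {"dx":0,"dy":0,"dz":0,"roll":0},
    {"dx":0,"dy":0,"dz":0,"roll":0},
    {"dx":0,"dy":0,"dz":0,"roll":0},
    {"dx":0,"dy":0,"dz":0,"roll":0},
    {"dx":0,"dy":0,"dz":0,"roll":0},
    {"dx":0,"dy":0,"dz":0,"roll":0},
  ],
  jaw=-1,
  newtons=30,
)

```text
time: 8.88
ee_pos: [0.5948, 0.0661, 0.3463]
orientation: [-3.141, -0.001, 0.472]
wrist_force: [-2.3, 3.2, 6.4]
gripper_width: 0.0192
gripper_force: 29.4
```

Emit:
carry_out(
  rows=[
    {"dx":-0.02,"dy":0.7,"dz":0,"roll":0.05},
    {"dx":-0.02,"dy":0.7,"dz":0,"roll":0.05},
    {"dx":-0.02,"dy":0.7,"dz":0,"roll":0.05},
    {"dx":-0.02,"dy":0.7,"dz":0,"roll":0.05},
    {"dx":-0.02,"dy":0.7,"dz":0,"roll":0.05},
    {"dx":-0.02,"dy":0.7,"dz":0,"roll":0.05},
    {"dx":-0.02,"dy":0.7,"dz":0,"roll":0.05},
    {"dx":-0.02,"dy":0.7,"dz":0,"roll":0.05},
    {"dx":-0.02,"dy":0.7,"dz":0,"roll":0.05},
    {"dx":-0.02,"dy":0.7,"dz":0,"roll":0.05},
  ],
)

```text
time: 9.72
ee_pos: [0.6095, -0.0016, 0.3462]
orientation: [-3.14, 0.001, -0.03]
wrist_force: [-5.4, 5.7, 7.0]
gripper_width: 0.0194
gripper_force: 29.7
```

```bash
cat >> h.py <<'E'
A=np.array([.470,.003])
def rep():
    s=get_state(); d=s["ee_pos"][:2]-A; n=np.array([-d[1],d[0]])/np.hypot(*d)
    print("t",s["time"],"ang",np.arctan2(d[1],d[0]).round(3),"r",np.hypot(*d).round(4),"yaw",s["orientation"][2].round(3),"z",s["ee_pos"][2].round(4),
     "Fccw",(s["wrist_force"][:2]@n).round(1),"Frad",(s["wrist_force"][:2]@d/np.hypot(*d)).round(1),"Fz",s["wrist_force"][2].round(1),"Tz",s["torque"][2].round(2))
    f=grab_frame("top"); b=blob(f,(0,110,80),(5,255,255),(225,165,300,245))
    if b: p=ray(f,b[0],.132)[:2]-A; print("lug px",b[0].round(1),b[1],np.hypot(*p).round(4),np.arctan2(p[1],p[0]).round(3))
    return f
E
python3 -c "
from h import *
rep()"
```

```text
t 9.7167 ang -0.033 r 0.1396 yaw -0.03 z 0.3462 Fccw 5.5 Frad -5.5 Fz 7.0 Tz 0.01
lug px [285.  214.7] [ 3  5 13] 0.0517 -1.825
```

Emit:
carry_out(
  rows=[
    {"dx":-0.03,"dy":-0.84,"dz":0,"roll":-0.06},
    {"dx":-0.07,"dy":-1.4,"dz":0,"roll":-0.1},
    {"dx":-0.07,"dy":-1.4,"dz":0,"roll":-0.1},
    {"dx":-0.07,"dy":-1.4,"dz":0,"roll":-0.1},
    {"dx":-0.07,"dy":-1.4,"dz":0,"roll":-0.1},
    {"dx":-0.07,"dy":-1.4,"dz":0,"roll":-0.1},
    {"dx":-0.07,"dy":-1.4,"dz":0,"roll":-0.1},
    {"dx":-0.07,"dy":-1.4,"dz":0,"roll":-0.1},
    {"dx":-0.07,"dy":-1.4,"dz":0,"roll":-0.1},
    {"dx":-0.07,"dy":-1.4,"dz":0,"roll":-0.1},
  ],
)

```text
time: 10.6
ee_pos: [0.5539, 0.1149, 0.3464]
orientation: [3.138, -0.003, 0.936]
wrist_force: [3.8, 2.3, 0.3]
gripper_width: 0.0194
gripper_force: 29.5
```

```bash
python3 -c "
from h import *
rep()"
```

```text
t 10.6 ang 0.927 r 0.1399 yaw 0.936 z 0.3464 Fccw -1.7 Frad 4.1 Fz 0.3 Tz -0.12
lug px [285.3 213.2] [ 4  5 15] 0.0515 -1.763
```

Emit:
carry_out(
  rows=[
    {"dx":-0.03,"dy":0.84,"dz":0,"roll":0.06},
    {"dx":-0.07,"dy":1.4,"dz":0,"roll":0.1},
    {"dx":-0.07,"dy":1.4,"dz":0,"roll":0.1},
    {"dx":-0.07,"dy":1.4,"dz":0,"roll":0.1},
    {"dx":-0.07,"dy":1.4,"dz":0,"roll":0.1},
    {"dx":-0.07,"dy":1.4,"dz":0,"roll":0.1},
    {"dx":-0.07,"dy":1.4,"dz":0,"roll":0.1},
    {"dx":-0.07,"dy":1.4,"dz":0,"roll":0.1},
    {"dx":-0.07,"dy":1.4,"dz":0,"roll":0.1},
    {"dx":-0.07,"dy":1.4,"dz":0,"roll":0.1},
  ],
)

```text
time: 11.48
ee_pos: [0.6096, -0.0023, 0.3462]
orientation: [-3.14, 0.002, -0.035]
wrist_force: [-7.4, 5.9, 9.3]
gripper_width: 0.0194
gripper_force: 30.3
```

```bash
python3 -c "
from h import *
rep()"
```

```text
t 11.4833 ang -0.038 r 0.1397 yaw -0.035 z 0.3462 Fccw 5.6 Frad -7.6 Fz 9.3 Tz -0.02
lug px [273.5 229. ] [2 5 8] 0.0511 -2.609
```

Emit:
carry_out(
  rows=[
    {"dx":-0.03,"dy":-0.84,"dz":0,"roll":-0.06},
    {"dx":-0.07,"dy":-1.4,"dz":0,"roll":-0.1},
    {"dx":-0.07,"dy":-1.4,"dz":0,"roll":-0.1},
    {"dx":-0.07,"dy":-1.4,"dz":0,"roll":-0.1},
    {"dx":-0.07,"dy":-1.4,"dz":0,"roll":-0.1},
    {"dx":-0.07,"dy":-1.4,"dz":0,"roll":-0.1},
    {"dx":-0.07,"dy":-1.4,"dz":0,"roll":-0.1},
    {"dx":-0.07,"dy":-1.4,"dz":0,"roll":-0.1},
    {"dx":-0.07,"dy":-1.4,"dz":0,"roll":-0.1},
    {"dx":-0.07,"dy":-1.4,"dz":0,"roll":-0.1},
  ],
)

```text
time: 12.37
ee_pos: [0.5541, 0.1147, 0.3464]
orientation: [3.138, -0.003, 0.934]
wrist_force: [6.3, 1.5, 2.1]
gripper_width: 0.0187
gripper_force: 29.7
```

Emit:
carry_out(
  rows=[
    {"dx":-0.03,"dy":0.84,"dz":0,"roll":0.06},
    {"dx":-0.03,"dy":0.84,"dz":0,"roll":0.06},
    {"dx":-0.03,"dy":0.84,"dz":0,"roll":0.06},
    {"dx":-0.03,"dy":0.84,"dz":0,"roll":0.06},
    {"dx":-0.03,"dy":0.84,"dz":0,"roll":0.06},
    {"dx":-0.03,"dy":0.84,"dz":0,"roll":0.06},
    {"dx":-0.03,"dy":0.84,"dz":0,"roll":0.06},
    {"dx":-0.03,"dy":0.84,"dz":0,"roll":0.06},
    {"dx":-0.03,"dy":0.84,"dz":0,"roll":0.06},
    {"dx":-0.03,"dy":0.84,"dz":0,"roll":0.06},
  ],
)

```text
time: 13.2
ee_pos: [0.6023, 0.0475, 0.3463]
orientation: [-3.141, -0.002, 0.327]
wrist_force: [-1.2, 5.3, 5.5]
gripper_width: 0.0195
gripper_force: 30.1
```

```bash
python3 -c "
from h import *
rep()"
```

```text
t 13.2 ang 0.324 r 0.1395 yaw 0.327 z 0.3463 Fccw 5.4 Frad 0.5 Fz 5.5 Tz -0.03
lug px [262.5 231.5] [ 4  4 16] 0.0498 -3.09
```

Emit:
carry_out(
  rows=[
    {"dx":0,"dy":0.2,"dz":0,"roll":0.014},
    {"dx":0,"dy":0.2,"dz":0,"roll":0.014},
    {"dx":0,"dy":0.2,"dz":0,"roll":0.014},
    {"dx":0,"dy":0.2,"dz":0,"roll":0.014},
    {"dx":0,"dy":0.2,"dz":0,"roll":0.014},
    {"dx":0,"dy":0.2,"dz":0,"roll":0.014},
    {"dx":0,"dy":0.2,"dz":0,"roll":0.014},
    {"dx":0,"dy":0.2,"dz":0,"roll":0.014},
    {"dx":0,"dy":0.1,"dz":0,"roll":0.007},
    {"dx":0,"dy":0.1,"dz":0,"roll":0.007},
  ],
)

```text
time: 14.08
ee_pos: [0.6065, 0.0318, 0.3463]
orientation: [-3.138, -0.001, 0.207]
wrist_force: [-0.5, 10.8, 6.5]
gripper_width: 0.019
gripper_force: 30.5
```

Run:
```python
from h import *
f=rep()
cv2.imwrite("pics/d.png",cv2.resize(f["color"][190:250,230:310],None,fx=8,fy=8,interpolation=cv2.INTER_CUBIC))
```

```text
t 14.0833 ang 0.208 r 0.1395 yaw 0.207 z 0.3463 Fccw 10.7 Frad 1.7 Fz 6.5 Tz 0.14
lug px [260.4 231.4] [ 4  6 19] 0.0496 3.104
```

View pics/d.png

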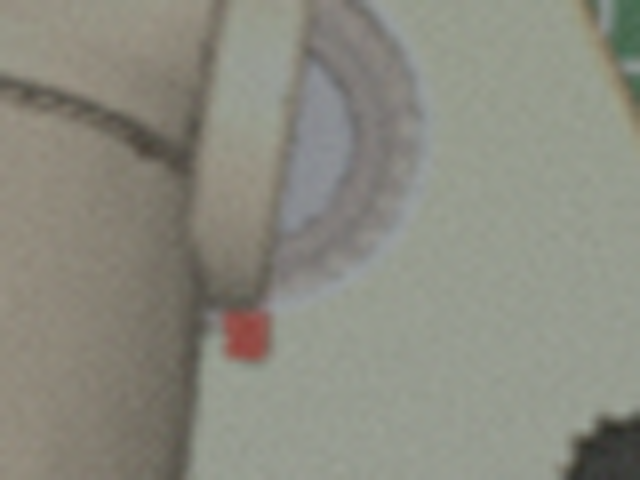

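The lug at (247,335) in the crop touches the grey screw at (210,320), and the force has risen to 10.7 N, so contact has started. I'll press on in small steps.

Emit:
carry_out(
  rows=[
    {"dx":0,"dy":0.03,"dz":0,"roll":0},
    {"dx":0,"dy":0,"dz":0,"roll":0},
    {"dx":0,"dy":0,"dz":0,"roll":0},
    {"dx":0,"dy":0,"dz":0,"roll":0},
    {"dx":0,"dy":0,"dz":0,"roll":0},
    {"dx":0,"dy":0,"dz":0,"roll":0},
    {"dx":0,"dy":0,"dz":0,"roll":0},
    {"dx":0,"dy":0,"dz":0,"roll":0},
    {"dx":0,"dy":0,"dz":0,"roll":0},
    {"dx":0,"dy":0,"dz":0,"roll":0},
  ],
)

```text
time: 14.97
ee_pos: [0.6066, 0.0316, 0.3463]
orientation: [-3.138, -0.001, 0.207]
wrist_force: [-1.5, 10.8, 6.9]
gripper_width: 0.0194
gripper_force: 30.4
```

```bash
python3 -c "
from h import *
rep()"
```

```text
t 14.9667 ang 0.206 r 0.1395 yaw 0.207 z 0.3463 Fccw 10.9 Frad 0.7 Fz 6.9 Tz 0.07
lug px [260.4 231.2] [ 4  6 20] 0.0493 3.104
```

Emit:
carry_out(
  rows=[
    {"dx":0,"dy":0.02,"dz":0,"roll":0},
    {"dx":0,"dy":0.02,"dz":0,"roll":0},
    {"dx":0,"dy":0.02,"dz":0,"roll":0},
    {"dx":0,"dy":0.02,"dz":0,"roll":0},
    {"dx":0,"dy":0,"dz":0,"roll":0},
    {"dx":0,"dy":0,"dz":0,"roll":0},
    {"dx":0,"dy":0,"dz":0,"roll":0},
    {"dx":0,"dy":0,"dz":0,"roll":0},
    {"dx":0,"dy":0,"dz":0,"roll":0},
    {"dx":0,"dy":0,"dz":0,"roll":0},
  ],
)

```text
time: 15.85
ee_pos: [0.6067, 0.0311, 0.3463]
orientation: [-3.137, -0.001, 0.207]
wrist_force: [-1.5, 12.4, 7.0]
gripper_width: 0.0193
gripper_force: 30.6
```

```bash
python3 -c "
from h import *
rep()"
```

```text
t 15.85 ang 0.203 r 0.1395 yaw 0.207 z 0.3463 Fccw 12.4 Frad 1.0 Fz 7.0 Tz 0.08
lug px [260.4 231.5] [ 4  6 20] 0.0499 3.103
```

Emit:
carry_out(
  rows=[
    {"dx":0,"dy":0.02,"dz":0,"roll":0},
    {"dx":0,"dy":0.02,"dz":0,"roll":0},
    {"dx":0,"dy":0.02,"dz":0,"roll":0},
    {"dx":0,"dy":0.01,"dz":0,"roll":0},
    {"dx":0,"dy":0,"dz":0,"roll":0},
    {"dx":0,"dy":0,"dz":0,"roll":0},
    {"dx":0,"dy":0,"dz":0,"roll":0},
    {"dx":0,"dy":0,"dz":0,"roll":0},
    {"dx":0,"dy":0,"dz":0,"roll":0},
    {"dx":0,"dy":0,"dz":0,"roll":0},
  ],
)

```text
time: 16.73
ee_pos: [0.6068, 0.0306, 0.3463]
orientation: [-3.137, -0.001, 0.207]
wrist_force: [-1.7, 12.7, 6.8]
gripper_width: 0.019
gripper_force: 30.6
```

```bash
python3 -c "
from h import *
rep()"
```

```text
t 16.7333 ang 0.199 r 0.1395 yaw 0.207 z 0.3463 Fccw 12.8 Frad 0.9 Fz 6.8 Tz -0.09
lug px [260.4 231.6] [ 4  6 19] 0.0502 3.104
```

Emit:
carry_out(
  rows=[
    {"dx":0,"dy":0.02,"dz":0,"roll":0},
    {"dx":0,"dy":0.02,"dz":0,"roll":0},
    {"dx":0,"dy":0.02,"dz":0,"roll":0},
    {"dx":0,"dy":0,"dz":0,"roll":0},
    {"dx":0,"dy":0,"dz":0,"roll":0},
    {"dx":0,"dy":0,"dz":0,"roll":0},
    {"dx":0,"dy":0,"dz":0,"roll":0},
    {"dx":0,"dy":0,"dz":0,"roll":0},
    {"dx":0,"dy":0,"dz":0,"roll":0},
    {"dx":0,"dy":0,"dz":0,"roll":0},
  ],
)

```text
time: 17.62
ee_pos: [0.6069, 0.0302, 0.3463]
orientation: [-3.136, -0.001, 0.207]
wrist_force: [-1.1, 13.5, 7.3]
gripper_width: 0.0189
gripper_force: 30.7
```

```bash
python3 -c "
from h import *
rep()"
```

```text
t 17.6167 ang 0.196 r 0.1395 yaw 0.207 z 0.3463 Fccw 13.5 Frad 1.5 Fz 7.3 Tz -0.06
lug px [260.4 231.7] [ 5  5 19] 0.0504 3.102
```

Emit:
carry_out(
  rows=[
    {"dx":0,"dy":0.02,"dz":0,"roll":0},
    {"dx":0,"dy":0.02,"dz":0,"roll":0},
    {"dx":0,"dy":0.01,"dz":0,"roll":0},
    {"dx":0,"dy":0,"dz":0,"roll":0},
    {"dx":0,"dy":0,"dz":0,"roll":0},
    {"dx":0,"dy":0,"dz":0,"roll":0},
    {"dx":0,"dy":0,"dz":0,"roll":0},
    {"dx":0,"dy":0,"dz":0,"roll":0},
    {"dx":0,"dy":0,"dz":0,"roll":0},
    {"dx":0,"dy":0,"dz":0,"roll":0},
  ],
)

```text
time: 18.5
ee_pos: [0.607, 0.0298, 0.3463]
orientation: [-3.136, -0.001, 0.207]
wrist_force: [-1.5, 13.4, 6.5]
gripper_width: 0.0192
gripper_force: 30.8
```

Emit:
carry_out(
  rows=[
    {"dx":0,"dy":0,"dz":0,"roll":0},
    {"dx":0,"dy":0,"dz":0,"roll":0},
    {"dx":0,"dy":0,"dz":0,"roll":0},
    {"dx":0,"dy":0,"dz":0,"roll":0},
    {"dx":0,"dy":0,"dz":0,"roll":0},
    {"dx":0,"dy":0,"dz":0,"roll":0},
    {"dx":0,"dy":0,"dz":0,"roll":0},
    {"dx":0,"dy":0,"dz":0,"roll":0},
    {"dx":0,"dy":0,"dz":0,"roll":0},
    {"dx":0,"dy":0,"dz":0,"roll":0},
  ],
  jaw=0.6,
)

```text
time: 19.33
ee_pos: [0.6072, 0.0272, 0.3457]
orientation: [3.142, 0.0, 0.206]
wrist_force: [-0.1, 0.2, -0.8]
gripper_width: 0.0684
gripper_force: 0.0
```

Emit:
carry_out(
  rows=[
    {"dx":0,"dy":0,"dz":-1,"roll":0},
    {"dx":0,"dy":0,"dz":-1,"roll":0},
    {"dx":0,"dy":0,"dz":-2,"roll":0},
    {"dx":0,"dy":0,"dz":-2,"roll":0},
    {"dx":0,"dy":0,"dz":-2,"roll":0},
    {"dx":2,"dy":0,"dz":-2,"roll":0},
    {"dx":3,"dy":0,"dz":0,"roll":0},
    {"dx":3,"dy":0,"dz":0,"roll":0},
    {"dx":2,"dy":0,"dz":0,"roll":0},
    {"dx":0,"dy":0,"dz":0,"roll":0},
  ],
)

```text
time: 20.17
ee_pos: [0.7072, 0.0483, 0.4459]
orientation: [3.141, -0.002, 0.206]
wrist_force: [1.1, -0.9, 0.2]
gripper_width: 0.0684
gripper_force: 0.0
```

Run:
```python
from h import *
f=rep(); g=grab_frame("side")
c=cv2.resize(f["color"][110:260,190:340],None,fx=3,fy=3,interpolation=cv2.INTER_CUBIC)
d=cv2.resize(g["color"][130:280,180:296],None,fx=3,fy=3,interpolation=cv2.INTER_CUBIC)
cv2.imwrite("pics/e.png",np.hstack([c,d])[:, :800])
```

```text
t 20.1667 ang 0.188 r 0.2415 yaw 0.206 z 0.4459 Fccw -1.1 Frad 1.0 Fz 0.2 Tz 0.01
lug px [260.6 231.6] [ 4  5 17] 0.0502 3.111
```

View pics/e.png

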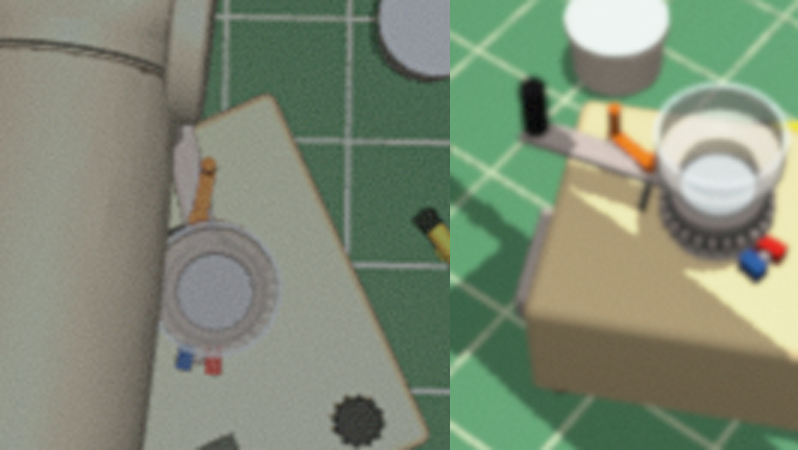

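The lug at (213,366) is seated on the screw next to the blue stop at (184,360). The tab is on the clockwise side, the gripper is clear, and the tub hasn't moved. Handing in.

```bash
python3 -c "
from plant import *
print(job_done())"
```

```text
the job is handed in; nothing more can be done
None
```

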